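Tip the drill bit out of its red tube

ROBOT

A 7-joint arm with a two-finger parallel gripper is mounted at the origin on the work surface. World frame = base frame: x ahead of the robot, y to its left, z up, the work surface at z = 0. Lengths are in m, angles in rad, forces in N, time in s.
With the tool pointing down it reaches from about 0.425 to 0.875 m from the base axis. Payload 9.9 kg.
Tool frame: the origin (TCP) lies between the finger pads; the fingertips stand 17 mm ahead of it and the grasp point (between the pads) lies 2 mm behind it (ctrl.tip_extent is the distance from the TCP to the fingertips, in m); x points along the fingers, z is the direction in which the jaws open and shut, and the axes are right-handed (so a half turn about x gives the same grasp; the last joint's range is limited). The gripper opens to 85 mm and grips with 20 to 120 N. Pads are 22 mm wide; open, the fingers measure 114 mm over their backs; the gripper's body (76 mm by 85 mm) begins 54 mm behind the grasp point. The pads swing forward as they close: fully open they stand 13 mm farther back than shut.
Start: joints at [1.222, 0.576, 0.025, 1.437, -0.015, 1.129, -0.057], TCP at [0.177, -0.651, 0.248] pointing down, gripper open.
Joint ranges: [-2.76, 2.76], [-0.34, 2.15], [-1.52, 1.57], [0.19, 2.46], [-1.09, 4.23], [0.17, 1.99], [-2.82, 2.82]. Speed limits (rad/s): [2.22, 2.22, 3.01, 3.01, 3.14, 3.14, 3.14].

INTERFACE

Orientations are given as a rotation vector (axis times angle).
In Python, from workcell import telemetry, eyes, workorder, ctrl gives the robot as it stands.
- The arm moves only by the tool arm_command, never from a script. Its argument "moves" is a list that holds one entry, the list of rows, each a list of 7 numbers: the closure, from 0 (fully open) to 1 (shut), then the shift along the tool's x, y, z in cm, then the turn, a rotation vector about the tool's x, y, z in rad. In form: [[[fingers, tx, ty, tz, rx, ry, rz], ...]]. A call has 1 to 20 rows; each row shifts and turns the pose as measured when the row begins, along the tool's axes as they then stand; what a row does not reach is not made up. A row lasts 1/8 s, in which the tool goes at most 62.5 mm and 10.7 degrees, less where a joint would pass 70% of its speed; a pose out of reach is approached as far as the arm can. A call with a gripper value outside its range is refused whole. The fingers move at their own pace and stop on an object; "grip_force" is the grip in N (left out, the last holds). Time passes only in rows, so rows that do not move let the fingers close. It gives the time, the measured TCP pose, the force and the opening at its end, in the units of the state.
- telemetry.get_state(): the state, without advancing time (a new reading comes with each control period).
- eyes.get_image(name): name is "scene" or "top" or "wrist"; returns the picture (384x512x3 uint8, red, green, blue); there is no depth.
- eyes.camera_model(name): a dict with "vertical_fov" (degrees; the focal length in pixels is half the picture's height over the tangent of half this angle, whatever the lens; pixels are square), "cx", "cy" (the principal point, pixels), "k1" (the pictures are not rectified: a ray, as slopes to the right and down, at radius r is drawn at 1 + k1 r^2 times it, then the intrinsics apply), "world_from_camera" (4x4, takes a point from camera to world coordinates); the wrist camera has in their place "mount" (4x4, takes a point from camera to tool coordinates, whose origin is the TCP and whose axes are the tool frame's). Camera axes: x right, y up, looking along -z (the intrinsics and any distortion apply to the point x, -y, -z); pixel columns grow to the right and rows downward; lengths in m; the calibration is good to about 2 mm. A picture is of the moment at which its call begins: read the wrist's pose just before it. camera_model takes no time and is no camera call.
- workorder.job_done(): hands the job in, once; it reports no verdict.
The state is a dict: "time_s": time; "joint_positions": joint angles; "dq": joint speeds; "joint_efforts": joint torques, N m; "tool_pos": TCP position; "tcp_rot": TCP orientation; "contact_force": force on the tool from outside, world axes, zero at the start; "wrist_torque": the same for the moment, N m; "opening": finger opening in m.
Only numpy, scipy, OpenCV 4.12 (cv2) and the standard library are available. Lean on these libraries where they do the work, as an engineer would, in place of code of your own. Each camera call takes 0.05 s, during which the arm holds its last target. There are 200 camera calls.

TASK

Get the drill bit out of the red-trimmed tube: press the red pad down to tip the tube right over so that the bit slides out against the stop plate, let the tube come back level, then take the bit by its bare end, draw it out and lay it gently down flat inside the yellow tray. Do not tip the blue-trimmed tube.

Things in the scene. Friction and masses are not known exactly. Their poses are not given: they have to be found in the camera images.
- pad_red (a point): Top centre of the red press pad (32 mm by 34) on the red-trimmed tube; turns with it: x to the tube's mouth, z up. Tube: level at rest, 22 mm thick, axis 24 mm below pad top, mouth 28 mm ahead of pad, hinge 72 mm behind it on the axis, 120 mm above bench. Pressed straight down (3 to 10 N) it tips mouth-down, at most 38 deg (36 to 40 mm of press is ample); let go, a spring levels it in 1 s.
- bit: Drill bit, 10 mm thick, 140 long, 70 g. Origin at its middle; x along it to the bare steel shank end, which faces the mouth, 26 to 40 mm inside the red tube at the start; it may roll about x. Past about 20 deg of tip it slides out to a stop plate 170 mm from the hinge and stays 70 mm out as the tube levels; the plate's edge then is 38 mm below the tube's axis: draw the bit out level over it.
- tray: Yellow tray fixed to the bench, 240 mm (its x) by 140 mm (its y), open on top, rim 25 mm high, walls and floor 4 mm. Origin under its centre at bench height, z up.
- pad_blue (a point): The same pad in blue, on the neighbouring blue-trimmed tube that is to be left alone: same stand (base 300 x 80 mm), sizes and axes; an old dark bit is inside. The two stands lie side by side, roughly crosswise in front of the robot, mouths to its left, red or blue nearer the robot.

How it is judged:
On the way, in this order (a step that is already met when the one before it is completed fails the run):
1. the red tube is tipped mouth-down by at least 26 degrees (angle between pad_red's own z axis and vertical above 0.45 rad), for 0.1 s.
2. the red tube is back within 9 degrees of level, with the bit's shank sticking 40 to 105 mm out of its mouth (angle between pad_red's own z axis and vertical below 0.16 rad and x of bit in the frame of pad_red between -0.002 and 0.063 m and y of bit in the frame of pad_red between -0.015 and 0.015 m and z of bit in the frame of pad_red between -0.045 and -0.01 m), for 0.2 s.
At the end, for the whole second after the job is handed in: The bit lies inside the yellow tray, flat on its floor (axis level within about 10 degrees, axis less than 20 mm above the bench), released and at rest; the red tube is back level (within 9 degrees) (x of bit in the frame of tray between -0.1 and 0.1 m and y of bit in the frame of tray between -0.066 and 0.066 m and z of bit in the frame of tray below 0.02 m and angle between bit's own x axis and vertical between 1.4 and 1.75 rad and linear speed of bit below 0.03 m/s and angle between pad_red's own z axis and vertical below 0.16 rad); the robot touches nothing.
It fails at once if the blue tube is tipped by more than 11 degrees (angle between pad_blue's own z axis and vertical above 0.2 rad).
It fails at once if the bit is dropped into the tray (falling free at over 0.9 m/s near it, about 40 mm of fall) (linear speed of bit above 0.9 m/s and contact force between the fingers and bit below 0.05 N and horizontal distance between bit and tray below 0.12 m).
It also fails if it takes over 51 s, if anything falls off the work surface, if the arm or the gripper's body presses on something with over 40 N, if the wrist force passes 120 N, or if a joint passes its speed limit or range.

## Working session

There is one attempt and no reset: what is moved stays moved. The work goes in short steps, Python scripts to look and compute and a tool call to move; the robot and the scene stay as the last step left them, time stands still between calls to the robot, and variables do not carry over. Pictures are saved under pics/ and viewed, about 8 in all and at most 12, crops included, and the job is handed in when it is done.

Besides the shell and the picture viewer there is one more tool, called after "Call:" by a JSON object that holds its "api" and its "payload". arm_command: Moves the arm, as the interface text tells. Its arguments: {"type":"object","properties":{"moves":{"type":"array","items":{"type":"array","items":{"type":"array","items":{"type":"number"}}}},"grip_force":{"type":"number"}},"required":["moves"]}

```bash
ls; mkdir -p pics; cat > h.py <<'E'
import numpy as np, cv2
from scipy.spatial.transform import Rotation as R
from workcell import telemetry, eyes, workorder, ctrl
def cam(name):
    m=eyes.camera_model(name); f=192/np.tan(np.radians(m['vertical_fov'])/2)
    if 'mount' in m:
        s=telemetry.get_state(); T=np.eye(4); T[:3,:3]=R.from_rotvec(s['tcp_rot']).as_matrix(); T[:3,3]=s['tool_pos']
        W=T@np.array(m['mount'])
    else: W=np.array(m['world_from_camera'])
    return dict(f=f,cx=m['cx'],cy=m['cy'],k1=m['k1'],W=W)
def ray(c,u,v):
    d=np.array([(u-c['cx'])/c['f'],(v-c['cy'])/c['f']]); s=d.copy()
    for _ in range(20): s=d/(1+c['k1']*(s@s))
    return c['W'][:3,3], c['W'][:3,:3]@np.array([s[0],-s[1],-1])
def at_z(c,u,v,z):
    o,d=ray(c,u,v); return o+d*(z-o[2])/d[2]
def proj(c,P):
    p=c['W'][:3,:3].T@(np.array(P)-c['W'][:3,3]); s=np.array([p[0],-p[1]])/-p[2]
    s=s*(1+c['k1']*(s@s)); return s*c['f']+[c['cx'],c['cy']]
def tri(*obs):
    A=np.zeros((3,3));b=np.zeros(3)
    for c,u,v in obs:
        o,d=ray(c,u,v); d=d/np.linalg.norm(d); M=np.eye(3)-np.outer(d,d); A+=M;b+=M@o
    return np.linalg.solve(A,b)
def snap(name,fn):
    c=cam(name); im=np.array(eyes.get_image(name)); cv2.imwrite('pics/'+fn,im[:,:,::-1]); return c,im
E
python3 - <<'E'
from h import *
ims=[]
for n in('scene','top'):
    c,im=snap(n,n+'1.png'); print(n,c)
    ims.append(im)
print(telemetry.get_state())
E
```

```text
pics
scene {'f': np.float64(448.2576843537648), 'cx': 256.6777154899887, 'cy': 192.18283702266567, 'k1': -0.08932079198723475, 'W': array([[ 0.56912888, -0.57404818,  0.58869433,  1.1260959 ],
       [ 0.822245  ,  0.39529345, -0.40945848, -0.40814122],
       [ 0.00234188,  0.71708561,  0.69698116,  0.7898517 ],
       [ 0.        ,  0.        ,  0.        ,  1.        ]])}
top {'f': np.float64(348.780765331112), 'cx': 257.0585125520062, 'cy': 189.32839186890456, 'k1': -0.10838077857641136, 'W': array([[-0.022412  ,  0.99031651, -0.13700696,  0.43808112],
       [-0.99931788, -0.02621427, -0.02601121, -0.01310244],
       [-0.02935087,  0.13633054,  0.99022851,  0.87393981],
       [ 0.        ,  0.        ,  0.        ,  1.        ]])}
{'time_s': 0.1, 'joint_positions': array([ 1.22216874,  0.57641792,  0.02486976,  1.43778106, -0.01499432,
        1.12899387, -0.05648988]), 'dq': array([-0.0010234 , -0.00142665,  0.00172909, -0.00120789, -0.00033427,
       -0.00086606, -0.00135398]), 'joint_efforts': array([ 5.28467775e-03, -7.67299676e+01,  2.25809097e+00, -2.86597252e+01,
        1.59226614e-02,  8.60606408e-03,  1.35164873e-05]), 'tool_pos': array([ 0.17657901, -0.65112558,  0.24756477]), 'tcp_rot': array([ 1.01273939,  1.32413115, -1.01142636]), 'contact_force': array([-0.61378169, -0.15676976, -0.22109545]), 'wrist_torque': array([-0.03067603,  0.03588664, -0.00404252]), 'opening': 0.0853720744235606}
```

View pics/top1.png

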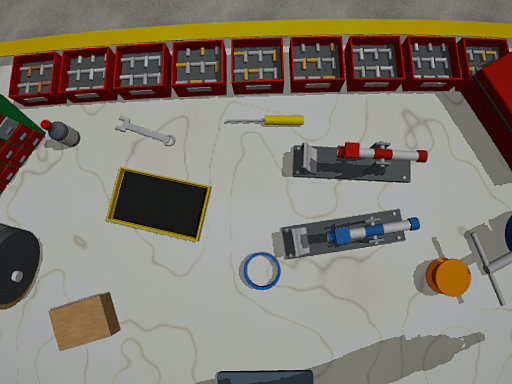

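View pics/scene1.png

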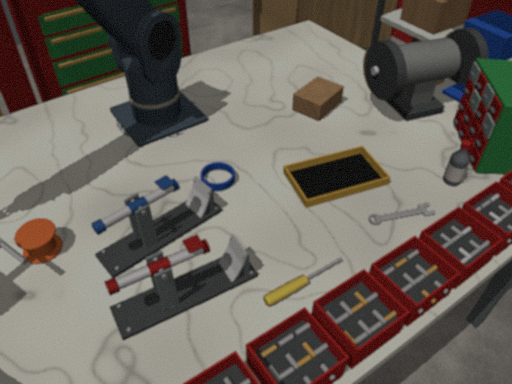

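```bash
python3 - <<'E'
import cv2,numpy as np
t=cv2.imread('pics/top1.png')[125:265,265:440]; s=cv2.imread('pics/scene1.png')[170:340,85:265]
a=cv2.resize(t,None,fx=4,fy=4,interpolation=cv2.INTER_CUBIC)
cv2.imwrite('pics/tc.png',a)
b=cv2.resize(s,None,fx=3.5,fy=3.5,interpolation=cv2.INTER_CUBIC); cv2.imwrite('pics/sc.png',b)
E
```

```text
(no output)
```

View pics/tc.png

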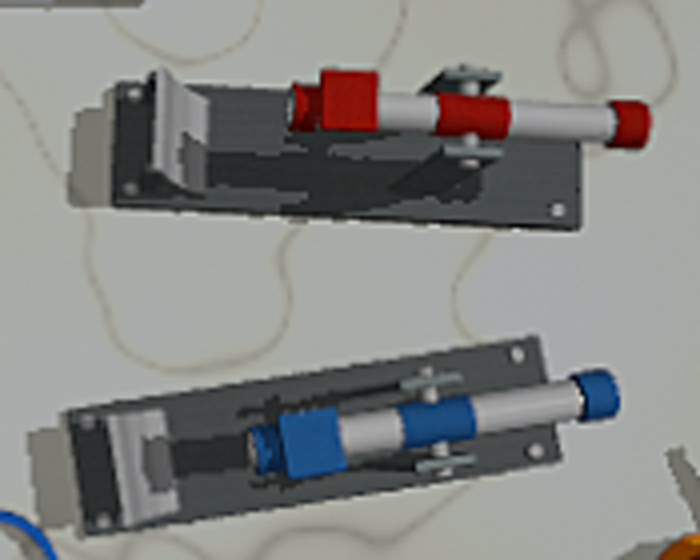

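View pics/sc.png

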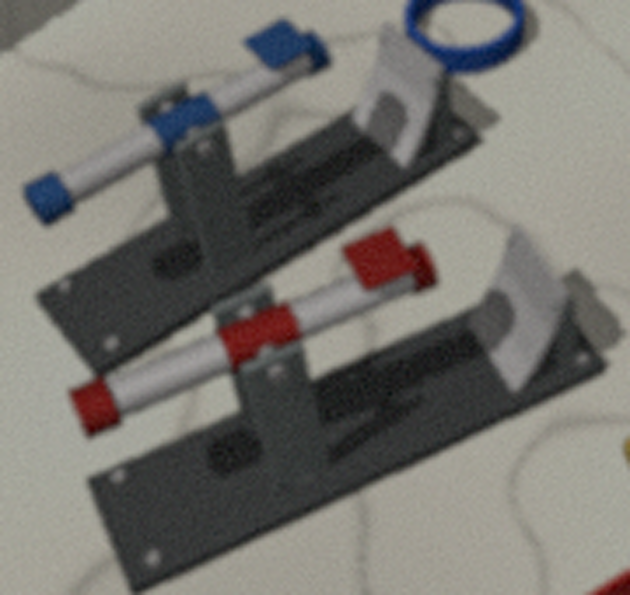

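```bash
cat >> h.py <<'E'
def T(u,v): return ((u+.5)/4-.5+265,(v+.5)/4-.5+125)
def S(u,v): return ((u+.5)/3.5-.5+85,(v+.5)/3.5-.5+170)
E
python3 - <<'E'
from h import *
np.set_printoptions(precision=4,suppress=True)
t=cam('top');s=cam('scene')
print('pad',at_z(t,*T(349.5,100),.144),at_z(s,*S(379,259),.144),tri((t,*T(349.5,100)),(s,*S(379,259))))
for p in [(322,72),(377,71),(378,129),(321,130)]: print(at_z(t,*T(*p),.144))
print('cap rear',at_z(t,*T(649,124),.12),'mouth',at_z(t,*T(292,106),.12),'band',at_z(t,*T(438,115),.131),at_z(t,*T(510,117),.131))
print('hinge screws',at_z(t,*T(463,84),.12),at_z(t,*T(470,160),.12))
print('base',[at_z(t,*T(*p),.006)[:2] for p in [(118,82),(581,140),(580,229),(113,205)]])
print('tri cap',tri((t,*T(632,124)),(s,*S(95,402))))
im=cv2.imread('pics/top1.png');hsv=cv2.cvtColor(im,cv2.COLOR_BGR2HSV)
m=cv2.inRange(hsv,(20,120,80),(35,255,255));m[:140]=0;m[270:]=0;m[:,250:]=0
ct=max(cv2.findContours(m,0,1)[0],key=cv2.contourArea);h=cv2.convexHull(ct)
q=cv2.approxPolyDP(h,4,True)[:,0];print(q)
P=[at_z(t,*p,.025) for p in q];print(np.array(P),np.mean(P,0))
im=cv2.imread('pics/scene1.png');hsv=cv2.cvtColor(im,cv2.COLOR_BGR2HSV)
m=cv2.inRange(hsv,(15,100,60),(35,255,255));m[:140]=0;m[210:]=0;m[:,:270]=0;m[:,400:]=0
ct=max(cv2.findContours(m,0,1)[0],key=cv2.contourArea);h=cv2.convexHull(ct)
q=cv2.approxPolyDP(h,4,True)[:,0];print(q);print(np.array([at_z(s,*p,.025) for p in q]))
print('blue pad',at_z(t,*T(313,443),.144),tri((t,*T(313,443)),(s,*S(277,46))))
E
```

```text
pad [ 0.6198 -0.2001  0.144 ] [ 0.6261 -0.2039  0.144 ] [ 0.6213 -0.2018  0.1378]
[ 0.6357 -0.1861  0.144 ]
[ 0.6356 -0.2161  0.144 ]
[ 0.6035 -0.2144  0.144 ]
[ 0.6037 -0.1836  0.144 ]
cap rear [ 0.6086 -0.3761  0.12  ] mouth [ 0.6231 -0.1739  0.12  ] band [ 0.6136 -0.2518  0.131 ] [ 0.6116 -0.292   0.131 ]
hinge screws [ 0.6336 -0.2709  0.12  ] [ 0.5903 -0.2715  0.12  ]
base [array([ 0.6697, -0.0877]), array([ 0.6248, -0.3845]), array([ 0.567 , -0.3787]), array([ 0.59  , -0.0814])]
tri cap [ 0.6088 -0.3639  0.1221]
[[120 167]
 [210 186]
 [198 240]
 [106 219]]
[[0.6224 0.3582 0.025 ]
 [0.5669 0.1255 0.025 ]
 [0.4348 0.1558 0.025 ]
 [0.4903 0.391  0.025 ]] [0.5286 0.2577 0.025 ]
[[389 178]
 [385 184]
 [306 206]
 [284 166]
 [362 146]]
[[0.629  0.3491 0.025 ]
 [0.6389 0.324  0.025 ]
 [0.5853 0.1109 0.025 ]
 [0.4399 0.1556 0.025 ]
 [0.4946 0.3846 0.025 ]]
blue pad [ 0.4378 -0.1701  0.144 ] [ 0.4377 -0.1719  0.1366]
```

```bash
cat >> h.py <<'E'
def goal(pos,axis):  # tool down, tool z perpendicular to horizontal direction 'axis' ; picks nearest half-turn
    s=telemetry.get_state(); Rc=R.from_rotvec(s['tcp_rot']).as_matrix()
    a=np.array([axis[0],axis[1],0]);a/=np.linalg.norm(a); best=None
    for sg in(1,-1):
        y=sg*a; x=np.array([0,0,-1.]); M=np.column_stack([x,y,np.cross(x,y)])
        rv=R.from_matrix(Rc.T@M).as_rotvec()
        if best is None or np.linalg.norm(rv)<np.linalg.norm(best[0]): best=(rv,M)
    d=np.array(pos)-s['tool_pos']
    print('t',round(s['time_s'],2),'pos',s['tool_pos'].round(4),'F',s['contact_force'].round(1),'op',round(s['opening'],4))
    print('shift now-frame cm',(Rc.T@d*100).round(2),'goal-frame cm',(best[1].T@d*100).round(2),'turn',best[0].round(3))
E
python3 - <<'E'
from h import *
np.set_printoptions(precision=4,suppress=True)
t=cam('top');s=cam('scene')
print('orange',tri((t,448,275),(s,38,234)),'redcab',at_z(t,475,85,0),at_z(t,512,150,0),at_z(t,475,85,0.3),'Thandle',at_z(t,490,255,.05))
print(ctrl.tip_extent, R.from_rotvec(telemetry.get_state()['tcp_rot']).as_matrix())
goal([.620,-.201,.21],(.073,.997))
E
```

```text
orange [ 0.3337 -0.4439  0.0453] redcab [ 0.8331 -0.597   0.    ] [ 0.6479 -0.6805  0.    ] [ 0.6975 -0.3966  0.3   ] Thandle [ 0.3769 -0.5511  0.05  ]
0.017 [[-0.0005  0.9651  0.2618]
 [ 0.0013  0.2618 -0.9651]
 [-1.     -0.0001 -0.0014]]
t 0.1 pos [ 0.1766 -0.6511  0.2476] F [-0.6 -0.2 -0.2] op 0.0854
shift now-frame cm [  3.8   54.58 -31.83] goal-frame cm [ 3.76 48.13 40.94] turn [-1.233 -0.001 -0.001]
```

Call:
{"api": "arm_command", "payload": {"moves": [[[1,-1,4.5,-2.6,0,0,0],[1,-1,4.5,-2.6,0,0,0],[1,-1,4.5,-2.6,0,0,0],[1,0,4.5,-2.6,0,0,0],[1,0,4.5,-2.6,0,0,0],[1,0,4.5,-2.6,0,0,0],[1,0,4.5,-2.6,0,0,0],[1,0,4.5,-2.6,0,0,0],[1,0,4.5,-2.6,0,0,0],[1,0,4.5,-2.6,0,0,0],[1,0,4.5,-2.6,0,0,0],[1,0,2,-1.2,0,0,0],[1,0,0,0,-0.17,0,0],[1,0,0,0,-0.17,0,0],[1,0,0,0,-0.17,0,0],[1,0,0,0,-0.17,0,0],[1,0,0,0,-0.17,0,0],[1,0,0,0,-0.17,0,0],[1,0,0,0,-0.17,0,0]]]}}

```text
time_s: 2.48
tool_pos: [0.6036, -0.2185, 0.2702]
tcp_rot: [0.07, 1.584, -0.064]
contact_force: [0.4, -0.5, 0.2]
opening: -0.0
```

```bash
python3 - <<'E'
from h import *
goal([.620,-.201,.21],(.073,.997)); c,im=snap('wrist','w1.png')
print(c)
for P in [(.62,-.201,.144),(.62-.0007,-.273,.12)]: print(proj(c,P))
E
```

```text
t 2.48 pos [ 0.6036 -0.2185  0.2702] F [ 0.4 -0.5  0.2] op -0.0
shift now-frame cm [6.   1.86 1.57] goal-frame cm [6.02 1.86 1.51] turn [-0.012 -0.015 -0.004]
{'f': np.float64(271.59794039790916), 'cx': 253.65179410181466, 'cy': 194.05617185060217, 'k1': -0.03162290055045851, 'W': array([[ 0.99621242,  0.07815655,  0.03810995,  0.61130865],
       [-0.08545036,  0.96108585,  0.26270179, -0.15139872],
       [-0.01609507, -0.2649633 ,  0.96412416,  0.3941996 ],
       [ 0.        ,  0.        ,  0.        ,  1.        ]])}
[271.74786342 173.41734806]
[274.52183594 234.01906041]
```

View pics/w1.png

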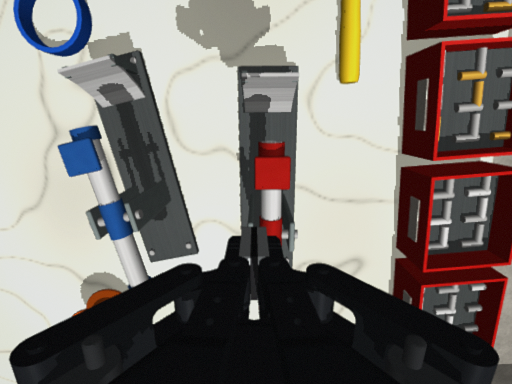

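Call:
{"api": "arm_command", "payload": {"moves": [[[1,0,1.0,0.8,-0.012,-0.015,0],[1,0,0.9,0.85,0,0,0],[1,3.5,0,0,0,0,0],[1,3.5,0,0,0,0,0],[1,2,0,0,0,0,0],[1,1,0,0,0,0,0],[1,1,0,0,0,0,0],[1,1,0,0,0,0,0]]]}}

```text
time_s: 3.52
tool_pos: [0.6272, -0.1942, 0.149]
tcp_rot: [0.066, 1.564, -0.058]
contact_force: [-2.7, 4.4, 9.3]
opening: -0.0
```

```bash
python3 - <<'E'
from h import *
goal([.621,-.2005,.121],(.073,.997))
E
```

```text
t 3.52 pos [ 0.6272 -0.1942  0.149 ] F [-2.7  4.4  9.3] op -0.0
shift now-frame cm [ 2.79 -0.69 -0.59] goal-frame cm [ 2.8  -0.67 -0.57] turn [-0.006  0.006 -0.005]
```

Call:
{"api": "arm_command", "payload": {"moves": [[[1,1,-0.2,-0.2,0,0,0],[1,1,-0.2,-0.2,0,0,0],[1,0.8,-0.2,-0.2,0,0,0],[1,0,0,0,0,0,0],[1,0,0,0,0,0,0],[1,0,0,0,0,0,0],[1,0,0,0,0,0,0]]]}}

```text
time_s: 4.4
tool_pos: [0.628, -0.1932, 0.1277]
tcp_rot: [0.067, 1.549, -0.055]
contact_force: [-2.8, 1.0, 4.7]
opening: -0.0003
```

```bash
python3 - <<'E'
from h import *
goal([.621,-.2005,.121],(.073,.997))
c,im=snap('scene','s2.png'); c,b=snap('wrist','w2.png')
a=cv2.resize(im[190:340,85:285],None,fx=3,fy=3)[:450,:600,::-1]
b=b[0:260,150:400,::-1]; b=cv2.resize(b,(200,208)); 
o=np.zeros((450,800,3),np.uint8);o[:,:600]=a;o[:208,600:]=b;cv2.imwrite('pics/c2.png',o)
E
```

```text
t 4.4 pos [ 0.628  -0.1932  0.1277] F [-2.8  1.   4.7] op -0.0003
shift now-frame cm [ 0.65 -0.79 -0.66] goal-frame cm [ 0.67 -0.78 -0.65] turn [-0.005  0.02  -0.009]
```

View pics/c2.png

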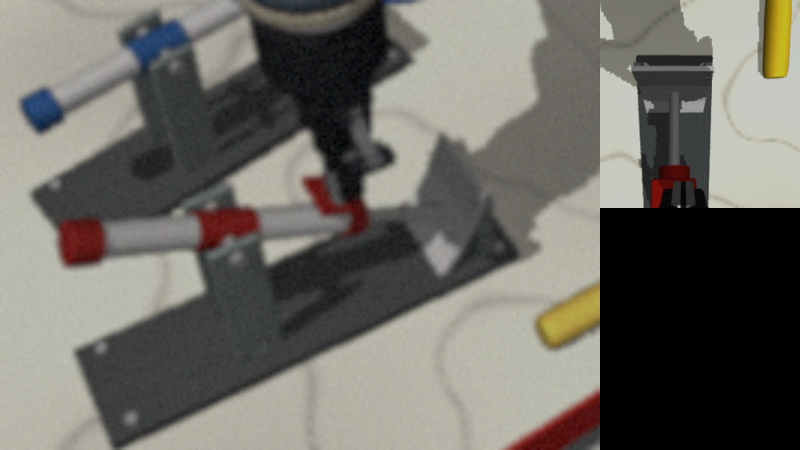

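Call:
{"api": "arm_command", "payload": {"moves": [[[1,1,0,0,0,0,0],[1,1,0,0,0,0,0],[1,0.5,0,0,0,0,0],[1,0,0,0,0,0,0],[1,0,0,0,0,0,0]]]}}

```text
time_s: 5.12
tool_pos: [0.6338, -0.1884, 0.1083]
tcp_rot: [0.068, 1.538, -0.05]
contact_force: [-1.3, 0.9, 4.5]
opening: -0.0001
```

Call:
{"api": "arm_command", "payload": {"moves": [[[1,-1,0,-0.2,0,0,0],[1,-1,0,-0.2,0,0,0],[1,-1.5,0,-0.3,0,0,0],[1,-1.5,0,0,0,0,0],[1,-2,0,0,0,0,0],[0.5,-2,0,0,0,0,0],[0,-3,0,0,0,0,0],[0,-3,0,0,0,0,0],[0,0,0,0,0,0,0],[0,0,0,0,0,0,0],[0,0,0,0,0,0,0],[0,0,0,0,0,0,0]]]}}

```text
time_s: 6.62
tool_pos: [0.6197, -0.1918, 0.2678]
tcp_rot: [0.068, 1.537, -0.053]
contact_force: [0.7, -0.5, 0.4]
opening: 0.0853
```

```bash
python3 - <<'E'
from h import *
goal([.621,-.2005,.121],(.073,.997))
t,im=snap('top','t3.png'); a=cv2.resize(im[120:195,280:440],None,fx=4,fy=4)
w,b=snap('wrist','w3.png'); b=b[:220,130:390]
o=np.zeros((530,660,3),np.uint8);o[:300,:640]=a;o[310:530,:260]=b
s,im=snap('scene','s3.png'); o[310:530,270:660]=cv2.resize(im[210:320,100:295],None,fx=2,fy=2)
cv2.imwrite('pics/c3.png',o[:,:,::-1])
E
```

```text
t 6.62 pos [ 0.6197 -0.1918  0.2678] F [ 0.7 -0.5  0.4] op 0.0853
shift now-frame cm [14.67 -1.02 -0.29] goal-frame cm [14.68 -0.86  0.19] turn [-0.004  0.033 -0.011]
```

View pics/c3.png

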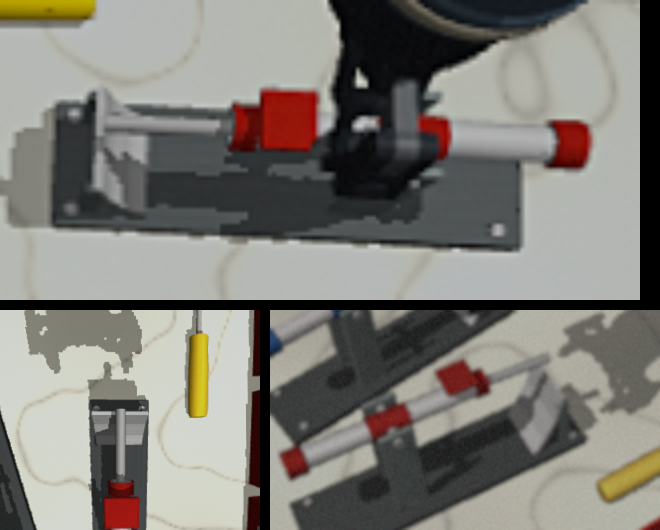

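```bash
python3 - <<'E'
from h import *
np.set_printoptions(precision=4,suppress=True)
t=cam('top');w=cam('wrist');s=cam('scene')
f=lambda u,v:((u+.5)/4-.5+280,(v+.5)/4-.5+120)
print(at_z(t,*f(105,123),.12),at_z(t,*f(222,127),.12),at_z(w,250.5,100,.12),at_z(w,251.5,168,.12))
g=lambda u,v:((u-270+.5)/2-.5+100,(v-310+.5)/2-.5+210)
print(tri((t,*f(105,123)),(s,*g(548,357))),tri((w,250.5,100),(s,*g(548,357))))
goal([.6255,-.135,.22],(.073,.997))
E
```

```text
[ 0.6266 -0.1034  0.12  ] [ 0.6227 -0.1683  0.12  ] [ 0.6282 -0.1055  0.12  ] [ 0.6239 -0.1709  0.12  ]
[ 0.6288 -0.1049  0.1107] [ 0.6284 -0.1049  0.1104]
t 6.78 pos [ 0.6199 -0.1918  0.268 ] F [-0.3 -0.6 -0.8] op 0.0858
shift now-frame cm [ 4.86  5.65 -0.04] goal-frame cm [4.8  5.7  0.14] turn [-0.004  0.033 -0.011]
```

Call:
{"api": "arm_command", "payload": {"moves": [[[0,0,2.5,0,0,0.033,-0.01],[0,2,2.5,0,0,0,0],[0,2,0.4,0,0,0,0],[0,0,0,0,0,0,0],[0,0,0,0,0,0,0]]]}}

```text
time_s: 7.4
tool_pos: [0.6244, -0.1371, 0.2273]
tcp_rot: [0.062, 1.571, -0.061]
contact_force: [-0.1, -0.4, 0.2]
opening: 0.0854
```

```bash
python3 - <<'E'
from h import *
goal([.626,-.137,.122],(.066,.997))
w,b=snap('wrist','w4.png'); cv2.imwrite('pics/c4.png',cv2.resize(b[60:300,130:390,::-1],None,fx=2,fy=2))
for y in(-.105,-.137,-.17): print(proj(w,(.6277+.066*(y+.105),y,.117)))
E
```

```text
t 7.4 pos [ 0.6244 -0.1371  0.2273] F [-0.1 -0.4  0.2] op 0.0854
shift now-frame cm [10.53  0.02  0.17] goal-frame cm [10.53  0.03  0.16] turn [-0.013 -0.001 -0.   ]
[254.88269702 161.19238544]
[255.30159486 196.7715971 ]
[255.7020031  230.92083268]
```

View pics/c4.png

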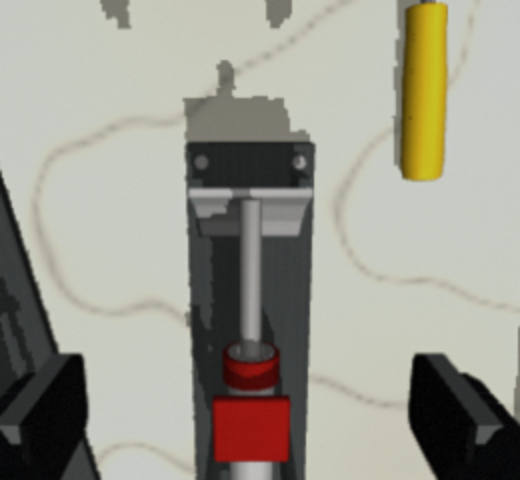

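Call:
{"api": "arm_command", "payload": {"moves": [[[0,2.5,0,0.15,-0.01,0,0],[0,3,0,0,0,0,0],[0,2.5,0,0,0,0,0],[0,1.5,0,0,0,0,0],[0,0.6,0,0,0,0,0],[0,0,0,0,0,0,0],[0,0,0,0,0,0,0]]]}}

```text
time_s: 8.32
tool_pos: [0.6295, -0.1412, 0.1297]
tcp_rot: [0.056, 1.561, -0.059]
contact_force: [-0.1, 0.5, 0.7]
opening: 0.0853
```

```bash
python3 - <<'E'
from h import *
goal([.626,-.137,.122],(.066,.997))
E
```

```text
t 8.32 pos [ 0.6295 -0.1412  0.1297] F [-0.1  0.5  0.7] op 0.0853
shift now-frame cm [ 0.76  0.39 -0.39] goal-frame cm [ 0.77  0.39 -0.38] turn [-0.007  0.009  0.002]
```

Call:
{"api": "arm_command", "payload": {"moves": [[[0,0.4,0.2,-0.2,0,0.009,0],[0,0.36,0.2,-0.2,0,0,0],[0,0,0,0,0,0,0],[0,0,0,0,0,0,0]]]}}

```text
time_s: 8.82
tool_pos: [0.6262, -0.1364, 0.1229]
tcp_rot: [0.056, 1.569, -0.059]
contact_force: [-0.4, -0.4, 0.6]
opening: 0.0857
```

```bash
python3 - <<'E'
from h import *
goal([.626,-.137,.122],(.066,.997))
E
```

```text
t 8.82 pos [ 0.6262 -0.1364  0.1229] F [-0.4 -0.4  0.6] op 0.0857
shift now-frame cm [ 0.09 -0.06 -0.01] goal-frame cm [ 0.09 -0.06 -0.02] turn [-0.007  0.001  0.002]
```

Close on the shank.

Call:
{"api": "arm_command", "payload": {"moves": [[[1,0,0,0,0,0,0],[1,0,0,0,0,0,0],[1,0,0,0,0,0,0],[1,0,0,0,0,0,0],[1,0,0,0,0,0,0],[1,0,0,0,0,0,0]]], "grip_force": 60}}

```text
time_s: 9.57
tool_pos: [0.6264, -0.1366, 0.1231]
tcp_rot: [0.056, 1.568, -0.059]
contact_force: [-0.3, -0.7, 0.5]
opening: 0.0074
```

```bash
python3 - <<'E'
from h import *
goal([.633,-.03,.125],(.066,.997))
E
```

```text
t 9.57 pos [ 0.6264 -0.1366  0.1231] F [-0.3 -0.7  0.5] op 0.0074
shift now-frame cm [-0.21 10.68 -0.12] goal-frame cm [-0.19 10.68 -0.04] turn [-0.007  0.002  0.002]
```

Call:
{"api": "arm_command", "payload": {"moves": [[[1,0,1,0,0,0,0],[1,0,1.5,0,0,0,0],[1,0,1.5,0,0,0,0],[1,0,0,0,0,0,0]]]}}

```text
time_s: 10.07
tool_pos: [0.6294, -0.092, 0.1228]
tcp_rot: [0.056, 1.569, -0.057]
contact_force: [0.0, 0.4, -0.3]
opening: 0.007
```

```bash
python3 - <<'E'
from h import *
goal([.633,-.03,.125],(.066,.997))
w,b=snap('wrist','w5.png'); cv2.imwrite('pics/c5.png',cv2.resize(b[100:340,130:390,::-1],None,fx=2,fy=2))
E
```

```text
t 10.07 pos [ 0.6294 -0.092   0.1228] F [ 0.   0.4 -0.3] op 0.007
shift now-frame cm [-0.23  6.21 -0.08] goal-frame cm [-0.22  6.21 -0.05] turn [-0.005  0.001  0.001]
```

View pics/c5.png

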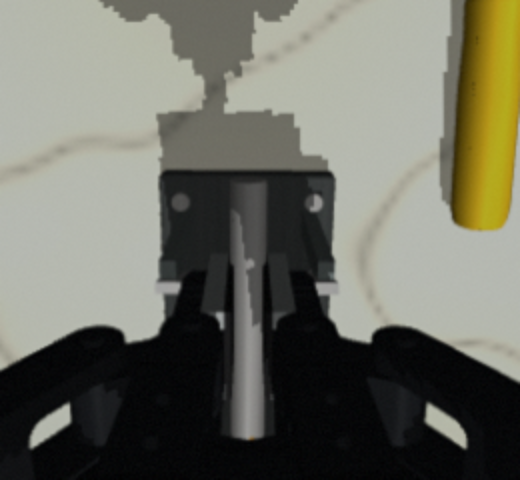

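Call:
{"api": "arm_command", "payload": {"moves": [[[1,-0.1,1.5,0,0,0,0],[1,0,2,0,0,0,0],[1,0,2,0,0,0,0],[1,0,1,0,0,0,0],[1,0,0.5,0,0,0,0],[1,0,0,0,0,0,0]]]}}

```text
time_s: 10.88
tool_pos: [0.6347, -0.0179, 0.1236]
tcp_rot: [0.055, 1.569, -0.058]
contact_force: [-1.0, -0.4, -1.2]
opening: 0.0076
```

```bash
python3 - <<'E'
from h import *
goal([.5286,.2577,.2],(.23,.97))
s,a=snap('scene','s6.png'); t,b=snap('top','t6.png'); o=np.vstack([cv2.resize(a[170:310,130:370],None,fx=2,fy=2),cv2.resize(b[110:220,220:460],None,fx=2,fy=2)]); cv2.imwrite('pics/c6.png',o[:,:,::-1])
print(at_z(cam('wrist'),255,190,.117))
E
```

```text
t 10.88 pos [ 0.6347 -0.0179  0.1236] F [-1.  -0.4 -1.2] op 0.0076
shift now-frame cm [ -7.7   26.72 -12.55] goal-frame cm [ -7.64  24.37 -16.68] turn [0.161 0.001 0.001]
[0.63767892 0.01468055 0.117     ]
```

View pics/c6.png

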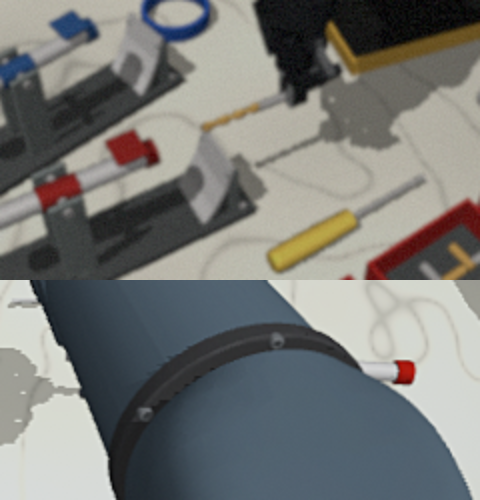

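Call:
{"api": "arm_command", "payload": {"moves": [[[1,-0.5,3,-1,0.08,0,0],[1,-0.5,4,-1.5,0.08,0,0],[1,0,4,-2,0,0,0],[1,0,4,-2,0,0,0],[1,0,4,-2,0,0,0],[1,0,4,-2,0,0,0],[1,0,3,-1.5,0,0,0],[1,0,1.5,-0.8,0,0,0],[1,0,0,0,0,0,0],[1,0,0,0,0,0,0]]]}}

```text
time_s: 12.22
tool_pos: [0.5703, 0.2737, 0.1318]
tcp_rot: [0.195, 1.558, -0.206]
contact_force: [-0.1, -0.7, -1.0]
opening: 0.0076
```

```bash
python3 - <<'E'
from h import *
goal([.537,.2937,.08],(.23,.97))
E
```

```text
t 12.22 pos [0.5703 0.2737 0.1318] F [-0.1 -0.7 -1. ] op 0.0076
shift now-frame cm [ 5.16  1.13 -3.75] goal-frame cm [ 5.18  1.18 -3.7 ] turn [-0.023  0.004  0.007]
```

Call:
{"api": "arm_command", "payload": {"moves": [[[1,1,0.6,-1.8,-0.02,0,0],[1,1.5,0.5,-1.8,0,0,0],[1,1.5,0,0,0,0,0],[1,1.2,0,0,0,0,0],[1,0,0,0,0,0,0],[1,0,0,0,0,0,0]]]}}

```text
time_s: 12.98
tool_pos: [0.5379, 0.2885, 0.0759]
tcp_rot: [0.18, 1.559, -0.195]
contact_force: [-0.5, 1.1, 0.3]
opening: 0.0075
```

```bash
python3 - <<'E'
from h import *
goal([.537,.2937,.024],(.23,.97))
s,a=snap('scene','s7.png'); w,b=snap('wrist','w7.png'); o=np.hstack([cv2.resize(a[110:230,260:420],None,fx=2.5,fy=2.5),cv2.resize(b[:,:],(400,300))]); cv2.imwrite('pics/c7.png',o[:,:,::-1])
E
```

```text
t 12.97 pos [0.5379 0.2885 0.0759] F [-0.5  1.1  0.3] op 0.0075
shift now-frame cm [ 5.18  0.53 -0.23] goal-frame cm [ 5.19  0.48 -0.2 ] turn [-0.006  0.004  0.009]
```

View pics/c7.png

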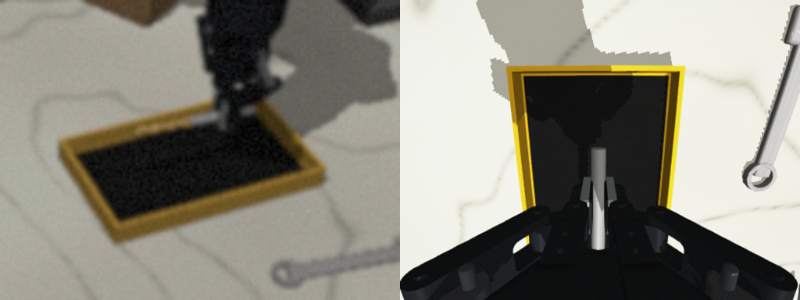

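Call:
{"api": "arm_command", "payload": {"moves": [[[1,1,0.2,-0.1,0,0,0],[1,1.2,0.2,-0.1,0,0,0],[1,1.2,0,0,0,0,0],[1,0.8,0,0,0,0,0],[1,0,0,0,0,0,0],[1,0,0,0,0,0,0]]]}}

```text
time_s: 13.82
tool_pos: [0.5371, 0.2929, 0.0309]
tcp_rot: [0.18, 1.559, -0.195]
contact_force: [0.1, -1.0, -0.9]
opening: 0.0074
```

```bash
python3 - <<'E'
from h import *
goal([.537,.2937,.024],(.23,.97))
E
```

```text
t 13.82 pos [0.5371 0.2929 0.0309] F [ 0.1 -1.  -0.9] op 0.0074
shift now-frame cm [ 0.69  0.08 -0.03] goal-frame cm [ 0.69  0.08 -0.02] turn [-0.006  0.005  0.009]
```

Call:
{"api": "arm_command", "payload": {"moves": [[[1,0.3,0,0,0,0,0],[1,0.3,0,0,0,0,0],[1,0,0,0,0,0,0],[1,0,0,0,0,0,0]]]}}

```text
time_s: 14.32
tool_pos: [0.5376, 0.293, 0.0254]
tcp_rot: [0.181, 1.558, -0.195]
contact_force: [0.8, -0.6, -1.4]
opening: 0.0076
```

Call:
{"api": "arm_command", "payload": {"moves": [[[0.82,0,0,0,0,0,0],[0.75,0,0,0,0,0,0],[0.65,0,0,0,0,0,0],[0.65,0,0,0,0,0,0],[0.65,0,0,0,0,0,0]]]}}

```text
time_s: 14.95
tool_pos: [0.5379, 0.2932, 0.0259]
tcp_rot: [0.181, 1.557, -0.194]
contact_force: [0.6, 1.2, -0.3]
opening: 0.0299
```

Call:
{"api": "arm_command", "payload": {"moves": [[[0.65,-1,0,0,0,0,0],[0.65,-2,0,0,0,0,0],[0.65,-3,0,0,0,0,0],[0.65,-4,0,0,0,0,0],[0.65,-4,0,0,0,0,0],[0.65,-3,0,0,0,0,0],[0.65,0,0,0,0,0,0],[0.65,0,0,0,0,0,0]]]}}

```text
time_s: 15.95
tool_pos: [0.5366, 0.2947, 0.2053]
tcp_rot: [0.182, 1.556, -0.193]
contact_force: [0.3, -0.1, -0.6]
opening: 0.0297
```

```bash
python3 - <<'E'
from h import *
goal([.537,.2937,.024],(.23,.97))
s,a=snap('scene','s8.png'); w,b=snap('wrist','w8.png'); o=np.zeros((600,800,3),np.uint8)
o[:300,:400]=cv2.resize(a[110:230,260:420],None,fx=2.5,fy=2.5);o[:300,400:]=cv2.resize(b,(400,300));o[300:,:400]=cv2.resize(a[190:310,80:240],None,fx=2.5,fy=2.5); cv2.imwrite('pics/c8.png',o[:,:,::-1])
E
```

```text
t 15.95 pos [0.5366 0.2947 0.2053] F [ 0.3 -0.1 -0.6] op 0.0297
shift now-frame cm [18.14  0.02 -0.07] goal-frame cm [18.13 -0.09  0.06] turn [-0.006  0.007  0.006]
```

View pics/c8.png

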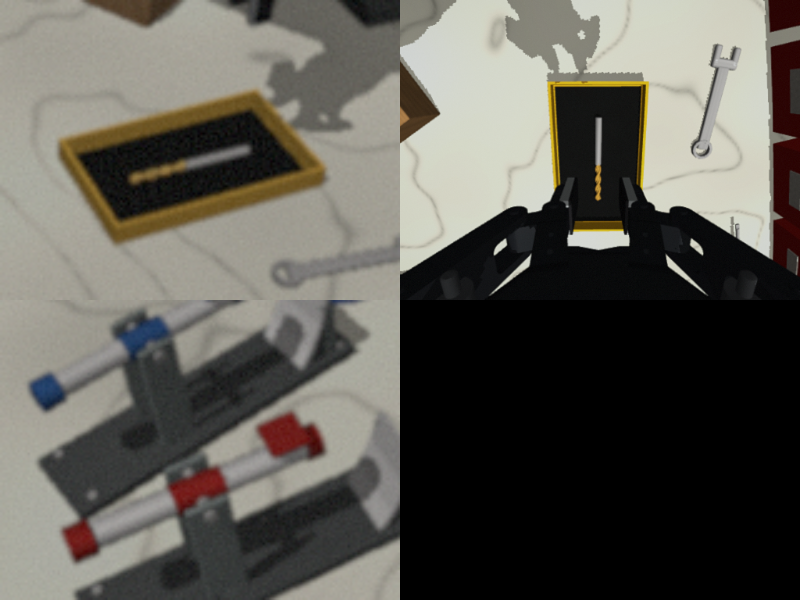

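The bit lies flat in the middle of the tray, the red tube is level, and the gripper is clear, so I'm handing the job in.

```bash
python3 -c "
from h import *
print(workorder.job_done())"
```

```text
the job is handed in; nothing more can be done
None
```

I handed the job in at about 16 s of the 51 s limit. The drill bit is lying flat near the middle of the yellow tray, and no verdict was reported back.

- **Tipping:** I pressed the red pad down with the closed fingertips until the tube was close to its full tip. I estimate about 38 degrees from the fingertip height. The bit slid out to the stop plate, and the tube came back level with about 67 mm of shank showing.
- **Drawing and laying down:** I gripped the shank at 60 N, drew it out level over the plate, lowered it until the bit sat a few millimetres above the tray floor and let go.
- **Last checks:** The final pictures show the bit well inside the tray walls, the red tube level and the gripper clear at 0.205 m. The blue tube looked untouched, though its mouth end was outside that last crop.

Three readings were off from plan:
- **Press drift:** The fingertips slid up to about 13 mm off the pad's centre while pressing, but stayed on it.
- **Grip opening:** The gripper read 7.4 mm on the 10 mm bit. The grip held steady throughout.
- **Shank tip height:** The cameras put the shank tip at z of about 0.110 m against the nominal 0.120 m. I aimed the grasp at about 0.116 m to split the difference.

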